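# Hang the little pail on the draining stand

## Robot

A 6-joint arm with a two-finger parallel gripper is mounted at the origin on a cart in front of the work surface, level with it; the furniture and walls round the work are solid. World frame = base frame: x ahead of the robot, y to its left, z up, the work surface at z = 0. Lengths are in m, angles in rad, forces in N, time in s.
With the tool pointing down it reaches from about 0.35 to 0.975 m from the base axis. Payload 4.9 kg.
Tool frame: the origin (TCP) lies at the very end of the fingers, on their centre line; the grasp point (between the pads) lies manip.grip_point_offset behind it (manip.grip_point_offset is the distance from the TCP to the grasp point, in m); z points along the fingers, y is the line along which they close (so a half turn about z gives the same grasp; the last joint's range is limited). The gripper opens to 85 mm and grips with 20 to 120 N. Pads are 22 mm wide; open, the fingers measure 114 mm over their backs; the gripper's body (76 mm by 85 mm) begins 54 mm behind the grasp point. The pads swing forward as they close: fully open they stand 13 mm farther back than shut.
Start: joints at [1.011, 0.053, 1.613, -0, 1.476, -0.119], TCP at [0.267, 0.565, 0.231] pointing down, gripper open.
Joint ranges: [-3.01, 3.01], [-1.01, 2.22], [0.06, 2.58], [-1.02, 4.17], [0.09, 2.62], [-3.14, 3.14]. Speed limits (rad/s): [2.57, 2.57, 3.14, 3.14, 3.14, 3.14].

## Interface

Orientations are given as a unit quaternion [w, x, y, z].
In Python, from plant import manip gives the robot as it stands.
- The arm moves only by the shell command python3 -m crank 'ROWS' [OPENING]. ROWS is JSON, a list of rows, each an object of numbers: "x", "y", "z": the shift along the tool's x, y, z in cm; "turn": the turn about the tool's z in rad. In form: [{"x": .., "y": .., "z": .., "turn": ..}, ...]. A call has 1 to 5 rows; each row shifts and turns the commanded pose from where the row before left it, along the tool's axes as they then stand; what a row does not reach is not made up. A row lasts 1/10 s, in which the tool goes at most 50 mm and 8.59 degrees, less where a joint would pass 70% of its speed; a pose out of reach is approached as far as the arm can. A call with a gripper value outside its range is refused whole. OPENING is the opening in per cent of the stroke, from 0 (shut) to 100 (fully open), set as the call begins (- or left out, the last holds). The fingers move at their own pace and stop on an object; the grip force is fixed at half the most. Time passes only in rows, so rows that do not move let the fingers close. It gives the time, the measured TCP pose, the force, the opening and the grip force at its end, in the units of the state.
- manip.state(): the state, without advancing time (a new reading comes with each control period).
- manip.grab_frame(name): name is "side" or "top" or "wrist"; returns (picture, depth): 384x512x3 uint8, red, green, blue; 384x512 float32, m along the optical axis (not along the pixel's ray), 0 where there is no reading.
- manip.camera_model(name): a dict with "mtx" (3x3 intrinsics, pixels), "world_to_cam" (4x4, takes a point from world to camera coordinates). Camera axes: x right, y down, z forward; pixel columns grow to the right and rows downward; lengths in m; the calibration is good to about 2 mm. The wrist camera is an equidistant fisheye: a pixel r from the principal point sees the ray r / f radians off the axis. A picture is of the moment at which its call begins: read the wrist's pose just before it. camera_model takes no time and is no camera call; for the wrist camera it gives the pose at the moment of the call.
- manip.job_done(): hands the job in; it is judged then, once.
The state is a dict: "time": time; "joint_pos": joint angles; "joint_vel": joint speeds; "joint_efforts": joint torques, N m; "tool_pos": TCP position; "tool_rot": TCP orientation; "contact_force": force on the tool from outside, world axes, zero at the start; "ft_torque": the same for the moment, N m; "gripper_width": opening from 0.0 (shut) to 1.0 (fully open); "grasp_force": force on a finger pad.
Only numpy, scipy, OpenCV 4.12 (cv2) and the standard library are available. Lean on these libraries where they do the work, as an engineer would, in place of code of your own. Each camera call takes 0.05 s, during which the arm holds its last target. There are 200 camera calls.

## Task

Hang the small steel pail up to drip dry. First swing its folded handle fully upright while the pail stays standing where it is, then lift the pail by the handle, lay the handle's bar across both prongs of the draining stand and slide it back under the keepers until it drops fully home into both notches, and let go with the pail hanging still. Be gentle with the stand - set the bar down lightly, do not press or ram it - never tip the pail over, and leave the other things where they are.

Things in the scene. Friction and masses are not known exactly. Their poses are not given: they have to be found in the camera images.
- pail: Plain steel pail on the left of the worktop, open on top, 106 mm across the rim, 84 mm across the foot, 80 mm tall, between 0.28 and 0.52 kg with its handle. Origin: centre of its underside, z up. Its two handle pivots lie 68 mm above the underside, on the pail's y axis at y = +-61 mm. The handle is folded towards the pail's -x.
- bail (a joint): Angle of the swing handle (bail): 0 folded level to the pail's -x, 1.57 upright, stop at 1.68. It swings easily: falls back to 0 if let go before upright, leans on the stop once past upright. Folded, the bar's underside is 63 mm above the worktop and 19 mm off the rim; a fingertip tilted about 30 degrees gets under it from outside.
- bail_bar (a point): Centre of the handle's bar: a straight dark steel rod 9 mm in diameter, 84 mm long along the pail's y (the point's own y axis), 78 mm from the pivot axis. Shoulders at the bar's ends slope down to the pivots, 122 mm apart. The place to hold the pail. Upright, it is 66 mm above the rim, and the prongs (20 mm high at their tips, underside 9 mm below the notch floor) have to pass between.
- stand: Steel draining stand fixed on the right: base plate 150 x 130 x 12 mm (x -100 to +50), at its origin a round post, 16 mm thick, top at 247 mm. A fork clamped to the post reaches to the stand's -x: two upright plates (prongs) 6 mm thick at y = +-28 mm, 50 mm clear between them for fingers, joined only behind x = -17 mm. Origin: foot of the post, z up. Loading it over 14 N is too much.
- ledge_foot (a point): Point at worktop height straight below where to lay the bar on the prongs (stand x = -126 mm, axes as the stand). Here each prong has a level ledge, open from above for 16 mm each way along x, 5 mm higher than the notch floor; an upturned nose (6 mm above the ledge) bounds it in front, at x = -141 mm. THE FORK'S HEIGHT IS NOT REPORTED: see notch_foot.
- notch_foot (a point): Point at worktop height straight below the notches' centres (stand x = -95 mm, axes as the stand). Notches 14 mm wide, 5 mm below the ledge, end wall at x = -88 mm. A keeper roofs them from x = -109 to -73 mm, 13 mm above the ledge, its top 33 mm above the notch floor. Notch floors are 176 to 202 mm above the worktop, clamped differently each time: find the height by touch.
- tin: Bystander, to be left alone: a squat food tin, 75 mm across, 58 mm tall, behind the pail. Origin: centre of its underside.
- white_mug: Bystander, to be left alone: a white mug, 101 mm tall, left of the pail. Origin: centre of its underside.
- garlic: Bystander, to be left alone: a garlic bulb, 56 mm, on the strip in front of the sink. Origin: centre of its underside.
- sugar_jar: Bystander, to be left alone: a small glass jar with a screw lid, 60 mm across, 90 mm tall, in front of the sink. Origin: centre of its underside.
- mill: Bystander, to be left alone: a dark wooden pepper mill, 58 mm across, 150 mm tall, behind and left of the pail. Origin: centre of its underside.
- tea_box: Bystander, to be left alone: a small carton, 58 x 102 x 88 mm, left of the pail. Origin: centre of its underside.
- striped_mug: Bystander, to be left alone: a striped mug, 98 mm tall, behind the pail near the sink. Origin: centre of its underside.
- pepper_jar: Bystander, to be left alone: a slim spice jar, 47 mm across, 98 mm tall, in front of the sink. Origin: centre of its underside.

How it is judged:
On the way:
1. the handle is swung upright (bail angle over 1.5) with the pail still standing on the worktop, less than 30 mm from where it stood (value of joint bail above 1.5 rad and height (world z) of pail below 0.006 m and angle between pail's own z axis and vertical below 0.08 rad and distance of pail from where it was at the start of the episode below 0.03 m), for 0.3 s.
At the end, for the whole second after the job is handed in: The pail hangs at rest (under 0.03 m/s), upright to 0.2 rad, its bar in both notches under the keepers: within 5 mm of them along the prongs, centred to 11 mm, square to 0.12 rad, 176 to 210 mm above the worktop, and the stand carries it (over 1.2 N) (x of bail_bar in the frame of stand between -0.1 and -0.09 m and y of bail_bar in the frame of stand between -0.011 and 0.011 m and z of bail_bar in the frame of stand between 0.176 and 0.21 m and angle between the y axis of bail_bar and the y axis of stand, either way round below 0.12 rad and contact force between pail and stand above 1.2 N and angle between pail's own z axis and vertical below 0.2 rad and linear speed of pail below 0.03 m/s); the robot touches nothing.
It fails at once if pail or handle presses on the stand with more than 14 N (contact force between pail and stand above 14 N).
It fails at once if the gripper or arm presses on the stand with more than 14 N (contact force between any of the fingers, the arm and stand above 14 N).
It fails at once if the pail is tipped by more than 0.7 rad (angle between pail's own z axis and vertical above 0.7 rad).
It fails at once if a bystander is moved by more than 25 mm (distance of any of tin, white_mug, garlic, sugar_jar, mill, tea_box, striped_mug, pepper_jar from where it was at the start of the episode above 0.025 m).
It also fails if it takes over 72 s, if anything falls off the work surface, if the arm or the gripper's body presses on something with over 40 N, if the wrist force passes 120 N, or if a joint passes its speed limit or range.

## Working session

There is one attempt and no reset: what is moved stays moved. The work goes in short steps, Python scripts to look and compute and a shell command to move; the robot and the scene stay as the last step left them, time stands still between calls to the robot, and variables do not carry over. Pictures are saved under pics/ and viewed, at most 10 in all, crops included, and the job is handed in when it is done.

```bash
mkdir -p pics
cat > h.py <<'E'
import numpy as np,cv2
from plant import manip
from scipy.spatial.transform import Rotation as R
def snap(n,f):
    p,d=manip.grab_frame(n); np.save('pics/'+f+'_d.npy',d); c=manip.camera_model(n)
    np.savez('pics/'+f+'_c.npz',**{k:np.array(c[k]) for k in('mtx','world_to_cam')})
    cv2.imwrite('pics/'+f+'.png',p[...,::-1]); return p,d,c
def world(f,u,v,d=None):
    c=np.load('pics/'+f+'_c.npz'); D=np.load('pics/'+f+'_d.npy'); K=c['mtx']
    d=D[int(v),int(u)] if d is None else d
    q=np.array([(u-K[0,2])/K[0,0]*d,(v-K[1,2])/K[1,1]*d,d,1]); return (np.linalg.inv(c['world_to_cam'])@q)[:3]
def tool():
    s=manip.state(); w,x,y,z=s['tool_rot']; return np.array(s['tool_pos']),R.from_quat([x,y,z,w]),s
E
python3 - <<'E'
from h import *
a=snap('top','t0');b=snap('side','s0')
cv2.imwrite('pics/both.png',np.vstack([cv2.resize(x[0],(400,300))[...,::-1] for x in(a,b)]))
for n,x in(('top',a),('side',b)): print(n,np.round(x[2]['mtx'],1).tolist(),np.round(np.linalg.inv(x[2]['world_to_cam']),3).tolist())
p,r,s=tool();print(s,r.as_matrix().round(3),manip.grip_point_offset)
E
```

```text
top [[366.9, 0.0, 257.6], [0.0, 366.9, 192.1], [0.0, 0.0, 1.0]] [[0.009, -0.992, 0.125, 0.402], [-1.0, -0.008, 0.009, 0.114], [-0.008, -0.125, -0.992, 1.231], [0.0, 0.0, 0.0, 1.0]]
side [[360.9, 0.0, 251.1], [0.0, 360.9, 186.0], [0.0, 0.0, 1.0]] [[-0.986, -0.076, 0.148, 0.344], [-0.165, 0.543, -0.823, 1.241], [-0.017, -0.836, -0.548, 0.84], [0.0, 0.0, 0.0, 1.0]]
{'time': 0.1, 'joint_pos': array([ 1.01102389e+00,  5.33330821e-02,  1.61417074e+00, -4.12522052e-05,
        1.47598746e+00, -1.19022320e-01]), 'joint_vel': array([ 6.75977992e-04, -2.53210229e-03, -1.50222444e-03,  1.87946691e-04,
        1.39318885e-03, -6.31375500e-05]), 'joint_efforts': array([ 6.99468783e-04, -3.94899344e+01, -3.71364391e+01, -1.24597223e-04,
        3.83102524e-03,  4.79569860e-05]), 'tool_pos': array([0.26635538, 0.56477478, 0.23015137]), 'tool_rot': array([-2.96682961e-04,  2.18593605e-01,  9.75815523e-01, -9.01992703e-04]), 'contact_force': array([-0.13283524,  0.21847672,  0.30044407]), 'ft_torque': array([-0.01477878, -0.00755478, -0.05159845]), 'grasp_force': 0.0, 'gripper_width': 1.0056821981586233} [[-0.904  0.427 -0.001]
 [ 0.427  0.904 -0.002]
 [ 0.    -0.002 -1.   ]] 0.0187
```

View pics/t0.png

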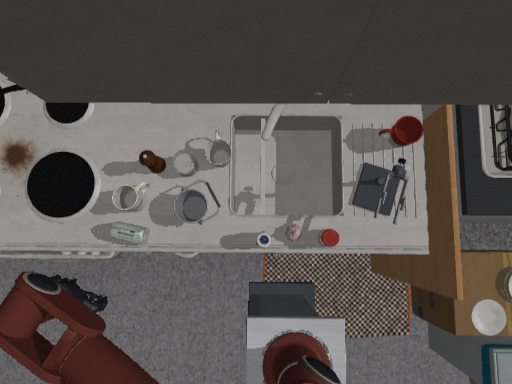

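View pics/s0.png

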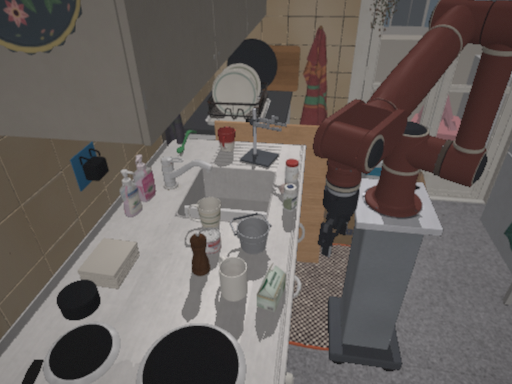

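The top view shows the pail at about (191,205) with its bar on the right at about (213,195), and the stand at about (380,187). I'll enlarge both.

Run:
```python
import cv2,numpy as np
a=cv2.imread('pics/t0.png')
f=lambda c:cv2.resize(c,None,fx=5,fy=5,interpolation=cv2.INTER_CUBIC)
L=f(a[160:250,160:240]);Rr=f(a[150:240,345:425]); 
cv2.imwrite('pics/crop.png',cv2.convertScaleAbs(np.hstack([L,Rr]),alpha=1.7))
```

```text
(no output)
```

View pics/crop.png

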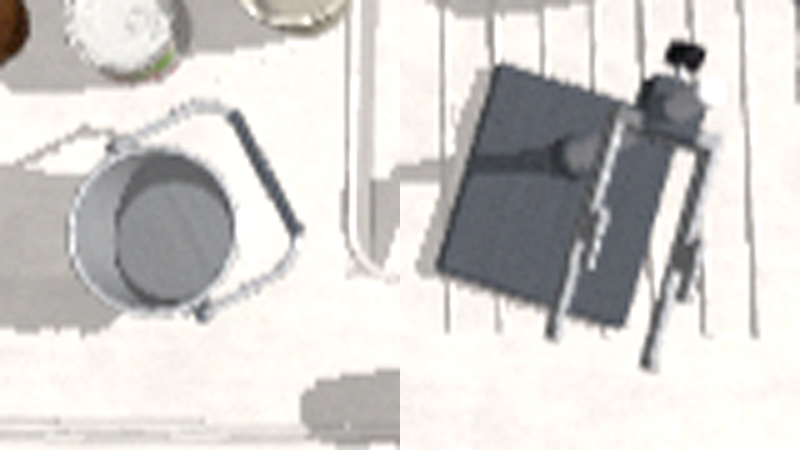

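The crop shows:
- **Pail:** bar ends at about (206.6,182.6) and (219.4,206). Pivots at about (182.6,189.6) and (201,222).
- **Stand:** prong tips at about (375.4,217) and (395,223). Base plate corners at about (365,163), (353,203.6) and (389.4,215). Post top at about (401,170).

```bash
cat >> h.py <<'E'
def atz(f,u,v,z):
    c=np.load('pics/'+f+'_c.npz'); o=np.linalg.inv(c['world_to_cam'])[:3,3]; p=world(f,u,v,1.0); return o+(p-o)*(z-o[2])/(p-o)[2]
E
python3 - <<'E'
from h import *
np.set_printoptions(precision=4,suppress=True)
b=[atz('t0',*q,.0675) for q in((206.6,182.6),(219.4,206.))];p=[atz('t0',*q,.068) for q in((182.6,189.6),(201,222))]
print('bar',b,np.linalg.norm(b[0]-b[1]));print('piv',p,np.linalg.norm(p[0]-p[1]));bm=sum(b)/2;pm=sum(p)/2;print(bm,pm,bm-pm,np.linalg.norm(bm-pm))
for n,q in dict(c1=(365,163),c2=(353,203.6),c3=(389.4,215)).items(): print(n,atz('t0',*q,.012))
for n,q in dict(tipL=(375.4,216.),tipR=(395,222.5),keepL=(383,195),keepR=(401.6,202),post=(401,170),post2=(396,168)).items():
    print(n,world('t0',*q))
D=np.load('pics/t0_d.npy')
# cloud of stand higher than 0.1
P=np.array([world('t0',u,v) for v in range(150,232) for u in range(350,420)])
P=P[P[:,2]>.1]; 
np.save('pics/cl.npy',P)
c=P[:,:2].mean(0);print(len(P))
for q in P[P[:,2]>.17][::6]: print(q)
E
```

```text
bar [array([0.579 , 0.2891, 0.0675]), array([0.504 , 0.2462, 0.0675])] 0.08635456292808436
piv [array([0.5556, 0.3653, 0.068 ]), array([0.4526, 0.3034, 0.068 ])] 0.12019526057606889
[0.5415 0.2676 0.0675] [0.5041 0.3343 0.068 ] [ 0.0374 -0.0667 -0.0005] 0.07644735462628405
c1 [ 0.6586 -0.2359  0.012 ]
c2 [ 0.5207 -0.1923  0.012 ]
c3 [ 0.4838 -0.3118  0.012 ]
tipL [ 0.4685 -0.2088  0.1936]
tipR [ 0.4505 -0.2616  0.198 ]
keepL [ 0.5257 -0.2251  0.2149]
keepR [ 0.5076 -0.2797  0.2049]
post [ 0.5949 -0.274   0.2246]
post2 [ 0.6051 -0.2692  0.2009]
716
[0.4024 0.1143 1.2308]
[ 0.6324 -0.2891  0.1961]
[ 0.6289 -0.2852  0.1985]
[ 0.6272 -0.2817  0.1925]
[ 0.6275 -0.2991  0.192 ]
[ 0.6229 -0.2904  0.1993]
[ 0.6214 -0.29    0.1928]
[ 0.6187 -0.2874  0.1916]
[ 0.6134 -0.2716  0.203 ]
[ 0.6111 -0.2699  0.1997]
[ 0.6017 -0.2765  0.2473]
[ 0.6089 -0.2682  0.1962]
[ 0.608  -0.2834  0.2012]
[ 0.599  -0.282   0.2468]
[ 0.6051 -0.2692  0.2009]
[ 0.5984 -0.2727  0.2356]
[ 0.5961 -0.2841  0.248 ]
[ 0.6022 -0.2691  0.2008]
[ 0.5949 -0.2713  0.2389]
[ 0.5939 -0.2854  0.2446]
[ 0.5998 -0.27    0.1981]
[ 0
[... 1818 characters left out ...]
 0.5056 -0.2237  0.1914]
[ 0.5055 -0.278   0.1972]
[ 0.5031 -0.2191  0.1878]
[ 0.5037 -0.2791  0.1866]
[ 0.5006 -0.2177  0.183 ]
[ 0.4987 -0.2759  0.2096]
[ 0.497  -0.2205  0.1917]
[ 0.495  -0.2774  0.2197]
[ 0.4951 -0.2789  0.1864]
[ 0.4912 -0.2168  0.1937]
[ 0.4898 -0.2733  0.2155]
[ 0.4897 -0.2741  0.1832]
[ 0.4872 -0.2793  0.2139]
[ 0.4863 -0.2717  0.1895]
[ 0.4838 -0.2129  0.1784]
[ 0.4834 -0.2742  0.19  ]
[ 0.4804 -0.2705  0.1921]
[ 0.4779 -0.2695  0.1868]
[ 0.4754 -0.2683  0.1821]
[ 0.4713 -0.2103  0.1945]
[ 0.4685 -0.2077  0.1936]
[ 0.4663 -0.2082  0.1827]
[ 0.4664 -0.2677  0.1905]
[ 0.4636 -0.2707  0.19  ]
[ 0.4579 -0.2673  0.191 ]
[ 0.4526 -0.2616  0.1826]
[ 0.4491 -0.2615  0.1981]
```

Estimates from the images:
- **Pail:** axis at about (0.504, 0.334). The handle folds towards -60°, so its bar is near (0.543, 0.267).
- **Stand:** post at about (0.596, -0.2825), x axis at -17.4°.
- **Fork:** the depth suggests the notch floor is near 0.185.

Next I turn the tool so the fingers close across the bar, then hover over it.

```bash
python3 -m crank '[{"turn":-0.14},{"turn":-0.14},{"turn":-0.14},{"turn":-0.14},{"turn":-0.14}]' 100
python3 -m crank '[{"turn":-0.14},{"turn":-0.125},{"x":-1,"y":-4.4},{"x":-1,"y":-4.4},{"x":-1,"y":-4.4}]' 30
python3 -m crank '[{"x":-1,"y":-4.4},{"x":-1,"y":-4.4},{"x":-1,"y":-4.4},{"x":-1,"y":-4.4},{"x":-1,"y":-4.4}]'
python3 -m crank '[{"x":-1,"y":-4.4},{},{},{}]'
python3 - <<'E'
from h import *
snap('wrist','w0')
p,r,s=tool();print(p,r.as_matrix().round(3),s['gripper_width'],s['contact_force'])
c=manip.camera_model('wrist');print(c['mtx'],np.linalg.inv(c['world_to_cam']).round(3))
E
```

```text
[0.26639108 0.56483527 0.23031686] [[-0.904  0.427 -0.001]
 [ 0.427  0.904 -0.001]
 [ 0.    -0.002 -1.   ]] 0.9982100383492631 [0.70680999 0.27783118 0.24245155]
[[297.31863964   0.         257.04340636]
 [  0.         297.31863964 188.45252519]
 [  0.           0.           1.        ]] [[ 0.427  0.865  0.264  0.2  ]
 [ 0.904 -0.408 -0.126  0.598]
 [-0.001  0.292 -0.956  0.372]
 [ 0.     0.     0.     1.   ]]schema error: expected keys x, y, z, turn
schema error: expected keys x, y, z, turn
schema error: expected keys x, y, z, turn
schema error: expected keys x, y, z, turn
```

View pics/w0.png

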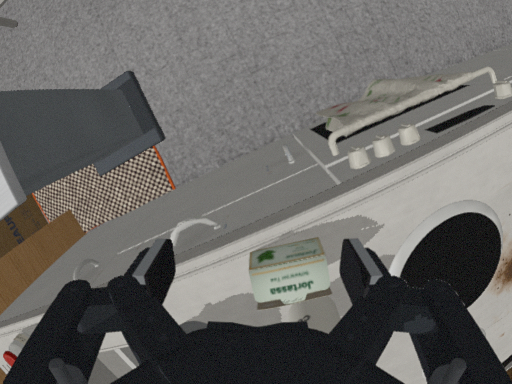

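The arm did not move, because every row needs all four keys. The picture shows the start pose, with the fingertips at about (155,270) and (365,265) and the tea box between them.

```bash
python3 -m crank '[{"x":0,"y":0,"z":0,"turn":-0.14},{"x":0,"y":0,"z":0,"turn":-0.14},{"x":0,"y":0,"z":0,"turn":-0.14},{"x":0,"y":0,"z":0,"turn":-0.14},{"x":0,"y":0,"z":0,"turn":-0.14}]' 30
python3 -m crank '[{"x":0,"y":0,"z":0,"turn":-0.14},{"x":0,"y":0,"z":0,"turn":-0.125},{"x":-1,"y":-4.4,"z":0,"turn":0},{"x":-1,"y":-4.4,"z":0,"turn":0},{"x":-1,"y":-4.4,"z":0,"turn":0}]' >/dev/null
python3 -m crank '[{"x":-1,"y":-4.4,"z":0,"turn":0},{"x":-1,"y":-4.4,"z":0,"turn":0},{"x":-1,"y":-4.4,"z":0,"turn":0},{"x":-1,"y":-4.4,"z":0,"turn":0},{"x":-1,"y":-4.4,"z":0,"turn":0}]' >/dev/null
python3 -m crank '[{"x":-1,"y":-4.4,"z":0,"turn":0},{"x":0,"y":0,"z":0,"turn":0},{"x":0,"y":0,"z":0,"turn":0},{"x":0,"y":0,"z":0,"turn":0}]'
python3 - <<'E'
from h import *
snap('wrist','w1')
p,r,s=tool();print(p,r.as_matrix().round(3),s['gripper_width'],s['contact_force'],s['joint_pos'].round(2))
E
```

```text
time: 0.65
tool_pos: [0.2665, 0.565, 0.2308]
tool_rot: [-0.0, -0.132, 0.991, -0.0]
contact_force: [-0.0, 0.3, -0.9]
gripper_width: 0.302
grasp_force: 0.0
time: 2.05
tool_pos: [0.5421, 0.2681, 0.231]
tool_rot: [-0.0, -0.259, 0.966, 0.0]
contact_force: [-0.6, 1.4, 0.4]
gripper_width: 0.302
grasp_force: 0.0
[0.54194062 0.26838455 0.23108877] [[-0.865 -0.502 -0.001]
 [-0.502  0.865  0.   ]
 [ 0.     0.    -1.   ]] 0.30065959952632665 [ 0.48119727 -0.31074646  0.04104012] [ 0.34  0.01  1.66  0.    1.48 -1.76]
```

View pics/w1.png

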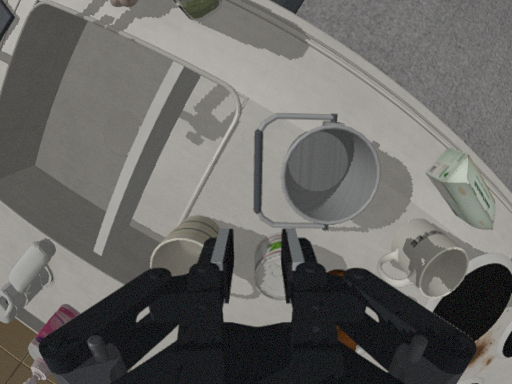

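The wrist view shows the bar as the dark rod at column 258, rows 131 to 211, upright in the picture and so square to the finger line. The pivots are at about (333,119) and (326,226). Both pads are visible, tips at about (228,232) and (291,232).

```bash
cat >> h.py <<'E'
def fish(f,u,v,z):
    c=np.load('pics/'+f+'_c.npz'); K=c['mtx']; dx,dy=(u-K[0,2])/K[0,0],(v-K[1,2])/K[1,1]; t=np.hypot(dx,dy)
    ray=np.array([np.sin(t)*dx/t,np.sin(t)*dy/t,np.cos(t)]); T=np.linalg.inv(c['world_to_cam']); o=T[:3,3]; w=T[:3,:3]@ray
    return o+w*(z-o[2])/w[2]
def intool(q):
    p,r,s=tool(); return 100*r.inv().apply(q-p)
E
python3 - <<'E'
from h import *
np.set_printoptions(precision=4,suppress=True)
a,b=fish('w1',258.5,131,.0675),fish('w1',258.5,211,.0675)
c,d=fish('w1',333,119,.068),fish('w1',326,226,.068)
print(a,b,np.linalg.norm(a-b),c,d,np.linalg.norm(c-d));m=(a+b)/2;n=(c+d)/2
print(m,n,np.linalg.norm(m-n),'tool cm bar',intool(a),intool(b),'piv',intool(c),intool(d), 'pads z?')
E
```

```text
[0.5045 0.2493 0.0675] [0.5802 0.2934 0.0675] 0.0876011564699166 [0.4535 0.3093 0.068 ] [0.5577 0.3696 0.068 ] 0.12040286382286626
[0.5423 0.2714 0.0675] [0.5056 0.3395 0.068 ] 0.0773947824334277 tool cm bar [ 4.1892  0.2254 16.3607] [-4.5709  0.2368 16.357 ] piv [ 5.5909  7.9746 16.3138] [-6.4494  7.9588 16.3087] pads z?
```

```bash
python3 -m crank '[{"x":-0.1,"y":0.1,"z":4.5,"turn":0},{"x":-0.1,"y":0.1,"z":4.5,"turn":0},{"x":0,"y":0,"z":4.3,"turn":0},{"x":0,"y":0,"z":0,"turn":0},{"x":0,"y":0,"z":0,"turn":0}]' 17
python3 - <<'E'
from h import *
p,d,c=snap('wrist','w2')
cv2.imwrite('pics/w2c.png',cv2.resize(p[150:290,160:360,::-1],None,fx=4,fy=4,interpolation=cv2.INTER_CUBIC))
E
```

```text
time: 2.6
tool_pos: [0.5426, 0.271, 0.0984]
tool_rot: [-0.001, -0.26, 0.966, -0.0]
contact_force: [-0.1, -0.0, 1.3]
gripper_width: 0.173
grasp_force: 0.0
```

View pics/w2c.png

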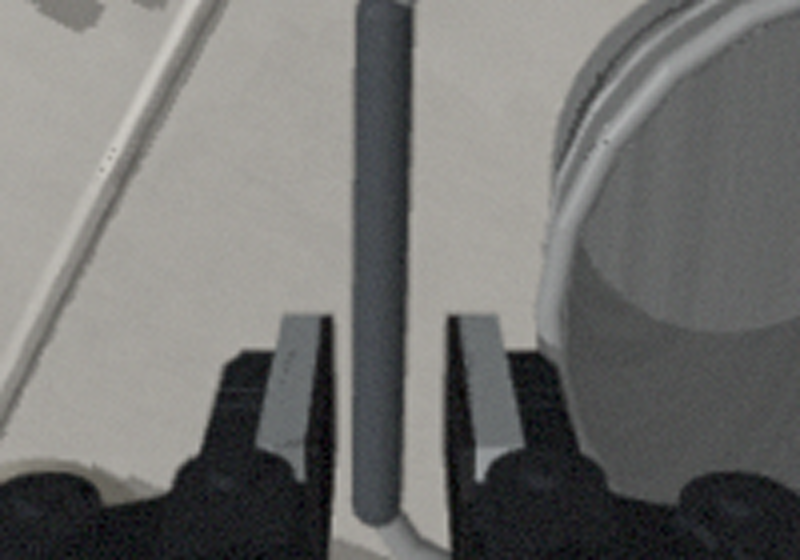

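The bar sits about 1.3 mm left of centre between the pads (bar centre at 381, pad middle at 389 in the crop), with clear room to the rim at about 540. I'll shift by 1 mm and descend.

```bash
python3 -m crank '[{"x":0,"y":-0.1,"z":0,"turn":0},{"x":0,"y":0,"z":1.5,"turn":0},{"x":0,"y":0,"z":0,"turn":0}]' 
python3 -m crank '[{"x":0,"y":0,"z":1,"turn":0},{"x":0,"y":0,"z":1,"turn":0},{"x":0,"y":0,"z":0.8,"turn":0},{"x":0,"y":0,"z":0,"turn":0},{"x":0,"y":0,"z":0,"turn":0}]'
python3 -m crank '[{"x":0,"y":0,"z":0,"turn":0},{"x":0,"y":0,"z":0,"turn":0}]' 11
python3 -m crank '[{"x":0,"y":0,"z":0,"turn":0},{"x":0,"y":0,"z":0,"turn":0}]' 10
```

```text
time: 2.95
tool_pos: [0.5435, 0.2691, 0.0825]
tool_rot: [-0.001, -0.259, 0.966, -0.0]
contact_force: [0.9, -0.7, -0.8]
gripper_width: 0.168
grasp_force: 0.0
time: 3.45
tool_pos: [0.5438, 0.2692, 0.0547]
tool_rot: [-0.0, -0.259, 0.966, -0.0]
contact_force: [0.0, 0.2, 0.1]
gripper_width: 0.168
grasp_force: 0.0
time: 3.65
tool_pos: [0.5441, 0.2696, 0.0557]
tool_rot: [0.0, -0.259, 0.966, 0.0]
contact_force: [-1.2, 0.5, -0.4]
gripper_width: 0.106
grasp_force: 0.5
time: 3.85
tool_pos: [0.5442, 0.2697, 0.0556]
tool_rot: [0.0, -0.259, 0.966, 0.0]
contact_force: [-0.4, 2.2, 0.3]
gripper_width: 0.102
grasp_force: 5.5
```

The grip force follows the commanded opening: 5.5 N at 10%. That is light enough for the bar to turn between the pads. I'll swing it up along the arc, radius 78 mm.

```bash
python3 -m crank '[{"x":0,"y":0,"z":-0.5,"turn":0},{"x":0,"y":0,"z":-0.5,"turn":0},{"x":0,"y":0,"z":-0.5,"turn":0},{"x":0,"y":0,"z":-0.5,"turn":0},{"x":0,"y":0,"z":0,"turn":0}]' 10
python3 -m crank '[{"x":0,"y":0.2,"z":-0.5,"turn":0},{"x":0,"y":0.2,"z":-0.5,"turn":0},{"x":0,"y":0.25,"z":-0.5,"turn":0},{"x":0,"y":0.3,"z":-0.4,"turn":0},{"x":0,"y":0,"z":0,"turn":0}]'
python3 - <<'E'
from h import *
p,d,c=snap('wrist','w3')
a=snap('side','s3')[0]
cv2.imwrite('pics/c3.png',np.hstack([p[100:384,130:430,::-1],cv2.resize(a[160:302,190:340,::-1],None,fx=2,fy=2)]))
E
```

```text
time: 4.35
tool_pos: [0.5445, 0.2694, 0.0765]
tool_rot: [0.001, -0.259, 0.966, -0.0]
contact_force: [0.3, 0.6, -1.1]
gripper_width: 0.103
grasp_force: 5.4
time: 4.85
tool_pos: [0.5398, 0.278, 0.0955]
tool_rot: [0.001, -0.259, 0.966, -0.0]
contact_force: [0.8, -2.3, 0.1]
gripper_width: 0.101
grasp_force: 5.4
```

View pics/c3.png

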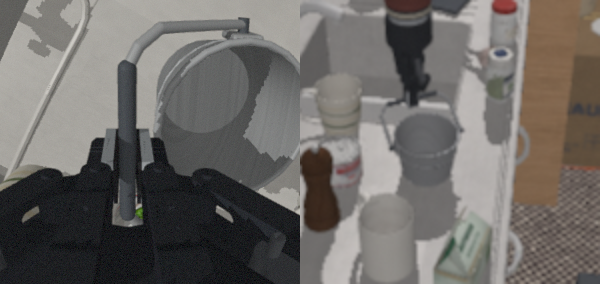

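The handle is rising between the pads and the pail still stands upright. I'll continue the arc.

```bash
python3 -m crank '[{"x":0,"y":0.43,"z":-0.55,"turn":0},{"x":0,"y":0.43,"z":-0.55,"turn":0},{"x":0,"y":0.48,"z":-0.48,"turn":0},{"x":0,"y":0.48,"z":-0.48,"turn":0},{"x":0,"y":0.55,"z":-0.39,"turn":0}]' 10
python3 -m crank '[{"x":0,"y":0.55,"z":-0.39,"turn":0},{"x":0,"y":0.62,"z":-0.29,"turn":0},{"x":0,"y":0.62,"z":-0.29,"turn":0},{"x":0,"y":0.66,"z":-0.18,"turn":0},{"x":0,"y":0.66,"z":-0.17,"turn":0}]'
python3 -m crank '[{"x":0,"y":0.68,"z":-0.08,"turn":0},{"x":0,"y":0.68,"z":-0.04,"turn":0},{"x":0,"y":0.2,"z":0,"turn":0},{"x":0,"y":0,"z":0,"turn":0},{"x":0,"y":0,"z":0,"turn":0}]'
python3 - <<'E'
from h import *
p,d,c=snap('wrist','w4')
a=snap('side','s4')[0]
cv2.imwrite('pics/c4.png',np.hstack([p[50:384,130:430,::-1],cv2.resize(a[160:271,210:310,::-1],(300,334))]))
E
```

```text
time: 5.45
tool_pos: [0.5273, 0.2986, 0.1196]
tool_rot: [0.0, -0.259, 0.966, 0.0]
contact_force: [1.0, -2.1, -0.2]
gripper_width: 0.103
grasp_force: 5.2
time: 5.95
tool_pos: [0.5113, 0.3256, 0.132]
tool_rot: [-0.0, -0.259, 0.966, 0.0]
contact_force: [0.6, -1.1, -0.3]
gripper_width: 0.107
grasp_force: 5.1
time: 6.45
tool_pos: [0.5038, 0.3384, 0.1329]
tool_rot: [-0.0, -0.259, 0.966, -0.0]
contact_force: [-0.0, -1.2, -0.3]
gripper_width: 0.1
grasp_force: 5.1
```

View pics/c4.png

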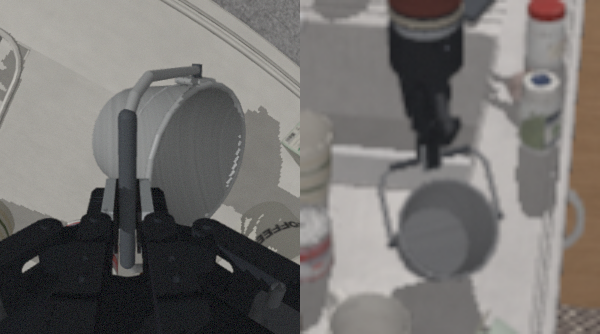

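The side view now shows deep into the pail, so it may be tilted towards +y. I'll measure the rim plane from depth.

Run:
```python
from h import *
np.set_printoptions(precision=3,suppress=True)
snap('side','s5'); D=np.load('pics/s5_d.npy')
for v in range(196,262,4):
    print(v,[ '%d,%d,%d'%tuple(1000*world('s5',u,v)) for u in range(228,284,6)])
```

```text
196 ['710,-160,-161', '680,-160,-158', '649,-153,-150', '522,336,199', '498,366,222', '477,381,234', '533,-158,-142', '504,-160,-141', '457,35,-1', '433,37,2']
200 ['703,-131,-164', '677,-144,-170', '647,-140,-165', '619,-151,-170', '499,359,202', '476,391,227', '533,-157,-165', '477,72,2', '454,63,-1', '430,62,0']
204 ['697,-101,-165', '670,-112,-170', '642,-115,-170', '613,-117,-168', '500,360,188', '476,389,211', '528,-124,-164', '474,96,0', '451,89,-2', '428,89,0']
208 ['645,100,-34', '663,-77,-168', '635,-81,-168', '608,-90,-171', '498,372,182', '552,-94,-169', '468,320,146', '471,121,0', '448,120,1', '425,113,-1']
212 ['641,117,-41', '616,121,-35', '592,117,-36', '521,348,146', '502,350,149', '520,115,-30', '497,106,-34', '448,319,132', '445,145,0', '423,141,0']
216 ['642,120,-59', '617,120,-56', '538,363,140', '569,114,-55', '502,350,134', '519,116,-48', '495,119,-43', '465,170,-1', '443,169,0', '420,169,3']
220 ['343,1240,840', '594,217,2', '592,123,-72', '570,111,-79', '501,357,123', '484,343,114', '465,341,114', '462,197,1', '440,195,2', '418,191,1']
224 ['612,240,0', '589,
[... 681 characters left out ...]
8,0']
244 ['588,346,0', '568,343,0', '547,342,2', '510,421,78', '503,356,20', '483,353,20', '465,342,12', '440,379,49', '426,321,0', '406,318,-1']
248 ['583,367,1', '564,362,0', '543,361,1', '519,382,24', '502,363,9', '482,362,10', '462,364,15', '437,408,60', '424,341,0', '404,337,-1']
252 ['579,387,2', '560,379,-1', '540,379,0', '520,375,0', '500,377,4', '474,412,40', '461,370,3', '441,366,2', '422,360,0', '402,359,1']
256 ['575,404,2', '531,498,98', '536,398,1', '517,393,0', '498,390,-1', '478,387,0', '459,383,-2', '439,384,1', '420,380,0', '401,376,0']
260 ['547,510,91', '531,502,86', '512,506,92', '513,413,1', '494,412,3', '475,410,4', '456,402,-1', '437,402,2', '418,400,2', '399,394,0']
```

Run:
```python
import cv2
a=cv2.imread('pics/s5.png')
cv2.imwrite('pics/c5.png',cv2.resize(a[190:265,215:315],None,fx=7,fy=7,interpolation=cv2.INTER_CUBIC))
```

```text
(no output)
```

View pics/c5.png

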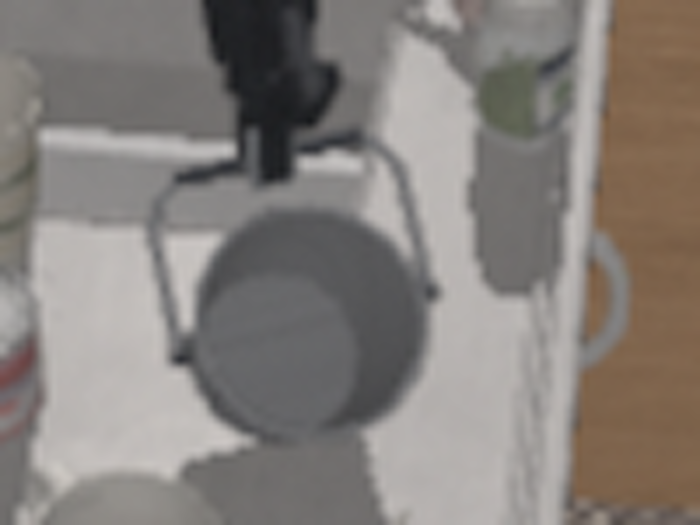

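The pail has been tipped about 40° towards +y. The inner finger most likely caught under the rim lip and lifted that side. I'll retrace the path exactly to set it back down.

```bash
python3 -m crank '[{"x":0,"y":-0.2,"z":0,"turn":0},{"x":0,"y":-0.68,"z":0.04,"turn":0},{"x":0,"y":-0.68,"z":0.08,"turn":0},{"x":0,"y":-0.66,"z":0.17,"turn":0},{"x":0,"y":-0.66,"z":0.18,"turn":0}]' 10
python3 -m crank '[{"x":0,"y":-0.62,"z":0.29,"turn":0},{"x":0,"y":-0.62,"z":0.29,"turn":0},{"x":0,"y":-0.55,"z":0.39,"turn":0},{"x":0,"y":-0.55,"z":0.39,"turn":0},{"x":0,"y":0,"z":0,"turn":0}]'
python3 - <<'E'
from h import *
snap('side','s6')
def pts(f):
    for v in range(216,262,6): print(v,[ '%d,%d,%d'%tuple(1000*world(f,u,v)) for u in range(228,290,8)])
pts('s6'); print('ref');pts('s0')
E
```

```text
time: 7.1
tool_pos: [0.5193, 0.3128, 0.1289]
tool_rot: [0.001, -0.259, 0.966, -0.0]
contact_force: [1.6, -1.3, 2.4]
gripper_width: 0.103
grasp_force: 5.3
time: 7.6
tool_pos: [0.5302, 0.2924, 0.1141]
tool_rot: [-0.0, -0.259, 0.966, -0.0]
contact_force: [1.6, -2.7, 2.6]
gripper_width: 0.101
grasp_force: 5.4
216 ['642,117,-62', '609,119,-56', '577,113,-58', '512,295,90', '485,291,90', '457,298,98', '443,167,0', '413,162,-1']
222 ['614,228,-1', '585,224,-1', '535,319,80', '512,295,64', '485,293,65', '455,316,88', '439,203,-1', '410,202,2']
228 ['606,267,3', '553,361,87', '537,314,50', '513,296,38', '484,298,44', '454,325,69', '435,238,0', '407,231,-2']
234 ['599,297,1', '550,380,78', '537,319,28', '512,299,14', '484,299,17', '449,366,79', '432,272,1', '404,268,0']
240 ['592,328,1', '565,321,-1', '523,385,61', '495,396,74', '471,387,69', '455,306,0', '428,300,-1', '401,297,0']
246 ['586,355,0', '558,354,2', '527,373,23', '498,385,38', '473,379,36', '452,338,1', '425,329,-2', '398,332,4']
252 ['579,387,2', '553,382,1', '526,378,2', '500,378,5', '474,368,0', '448,365,0', '422,361,0', '396,3
[... 337 characters left out ...]
,206,1', '410,201,1']
228 ['607,262,0', '577,261,1', '537,311,48', '512,297,39', '485,297,42', '453,333,76', '435,237,0', '406,238,3']
234 ['600,295,0', '553,368,67', '537,316,25', '513,295,10', '485,298,16', '452,336,53', '432,270,0', '404,268,1']
240 ['592,328,1', '565,321,-1', '524,382,58', '497,386,65', '473,376,59', '456,303,-2', '428,301,0', '401,296,-1']
246 ['585,357,1', '559,353,0', '526,378,28', '498,383,37', '474,372,29', '452,336,0', '425,333,0', '398,326,-1']
252 ['580,383,-1', '553,381,1', '527,374,-1', '499,382,9', '474,369,0', '448,368,3', '422,364,2', '396,359,2']
258 ['547,508,98', '524,504,97', '522,404,0', '496,402,1', '471,394,-1', '445,390,-2', '419,390,1', '393,385,0']
```

Working back through the forces gives a different cause. The pads resisted the bar's turning, so past about 45° my horizontal push of about 2.3 N tipped the light pail instead of swinging the handle. The pail is nearly flat again and back in place. I'll loosen the pads so they only cage the bar, which lets it settle, and then push it along the rest of the arc without gripping.

```bash
python3 -m crank '[{"x":0,"y":0,"z":0,"turn":0},{"x":0,"y":0,"z":0,"turn":0},{"x":0,"y":0,"z":0,"turn":0},{"x":0,"y":0,"z":0,"turn":0}]' 13
python3 - <<'E'
from h import *
snap('side','s7')
for v in range(204,262,6): print(v,[ '%d,%d,%d'%tuple(1000*world('s7',u,v)) for u in range(228,290,8)])
p,d,c=snap('wrist','w7')
a=cv2.imread('pics/s7.png')
cv2.imwrite('pics/c7.png',np.hstack([p[50:384,130:430,::-1],cv2.resize(a[160:271,210:310],(300,334))]))
E
```

```text
time: 8.05
tool_pos: [0.5299, 0.2935, 0.1148]
tool_rot: [-0.0, -0.259, 0.966, 0.0]
contact_force: [1.9, -1.8, 1.0]
gripper_width: 0.13
grasp_force: 1.0
204 ['698,-106,-169', '660,-108,-166', '539,288,132', '584,-118,-166', '488,273,126', '510,-130,-167', '451,89,-2', '418,119,22']
210 ['641,115,-33', '561,318,127', '578,105,-33', '546,99,-35', '541,-84,-171', '476,142,4', '447,127,-3', '416,128,0']
216 ['642,120,-59', '609,117,-58', '575,123,-49', '512,296,91', '485,292,91', '458,297,97', '443,168,0', '413,163,-1']
222 ['614,230,0', '586,221,-3', '536,314,77', '512,295,64', '485,295,67', '455,315,86', '439,203,0', '410,200,0']
228 ['605,268,4', '554,359,85', '537,315,51', '513,293,36', '484,299,44', '454,322,66', '435,240,1', '407,236,2']
234 ['600,294,0', '551,378,76', '537,317,26', '512,302,16', '484,299,17', '448,368,80', '431,274,3', '404,267,0']
240 ['343,1240,840', '565,323,1', '524,382,58', '496,395,73', '471,386,69', '455,308,2', '428,302,0', '401,297,0']
246 ['586,354,-1', '559,353,1', '527,371,21', '498,384,37', '473,377,34', '452,337,1', '425,330,-1', '398,327,0']
252 ['579,385,1', '553,380,0', '527,375,0', '499,379,6', '474,369,0', '448,364,0', '422,361,0', '396,356,0']
258 ['546,509,98', '524,505,98', '522,404,0', '496,399,0', '470,395,-1', '445,391,0', '419,389,0', '393,385,0']
```

View pics/c7.png

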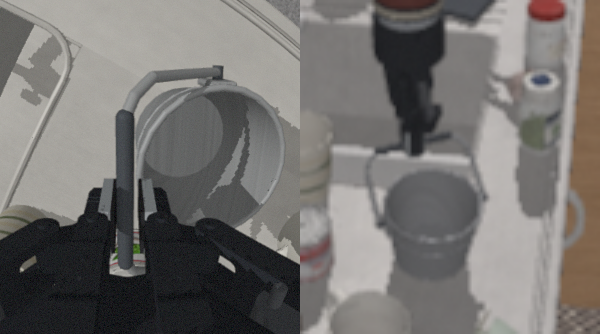

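That was my tenth picture, so from here I use numbers only. The pail stands in place but still leans about 10°, and the pads still touch the bar at 13%. I'll open slightly more and measure again.

```bash
python3 -m crank '[{"x":0,"y":0,"z":0,"turn":0},{"x":0,"y":0,"z":0,"turn":0},{"x":0,"y":0,"z":0,"turn":0},{"x":0,"y":0,"z":0,"turn":0}]' 18
cat >> h.py <<'E'
def cloud(f,vs,us,st=1):
    c=np.load('pics/'+f+'_c.npz'); D=np.load('pics/'+f+'_d.npy'); K=c['mtx']; v,u=np.mgrid[vs[0]:vs[1]:st,us[0]:us[1]:st]; d=D[v,u]
    if K[0,0]<320:
        dx,dy=(u-K[0,2])/K[0,0],(v-K[1,2])/K[1,1]; t=np.hypot(dx,dy)+1e-9; k=np.tan(t)/t; q=np.stack([dx*k*d,dy*k*d,d,np.ones_like(d)],-1)
    else: q=np.stack([(u-K[0,2])/K[0,0]*d,(v-K[1,2])/K[1,1]*d,d,np.ones_like(d)],-1)
    return (q@np.linalg.inv(c['world_to_cam']).T)[...,:3]
def pailframe(P):  # x along 120deg from start axis, y along 210
    q=P[...,:2]-np.array([.5048,.3365]); a=np.radians(120); return np.stack([q@[np.cos(a),np.sin(a)],q@[-np.sin(a),np.cos(a)],P[...,2]],-1)*1000
def profile(f):
    P=pailframe(cloud(f,(150,270),(200,300)).reshape(-1,3)); 
    P=P[(abs(P[:,1])<70)&(abs(P[:,0])<130)&(P[:,2]>8)]
    for n,(a,b) in dict(mid=(-15,15),pivL=(54,70),pivR=(-70,-54)).items():
        Q=P[(P[:,1]>a)&(P[:,1]<b)]; Q=Q[np.argsort(Q[:,0])]; print(n,' '.join('%d,%d'%(x,z) for x,_,z in Q[::max(1,len(Q)//40)]))
E
python3 - <<'E'
from h import *
snap('side','s8');profile('s8');print('REF');profile('s0')
E
```

```text
time: 8.55
tool_pos: [0.5303, 0.2933, 0.1151]
tool_rot: [0.0, -0.259, 0.966, -0.0]
contact_force: [0.6, -2.4, 1.6]
gripper_width: 0.18
grasp_force: 1.4
mid -103,185 -59,156 -52,128 -44,72 -43,80 -42,68 -41,76 -40,40 -39,53 -38,14 -35,10 -32,144 -30,211 -28,141 -26,171 -21,281 -19,311 -17,296 -16,334 -15,338 -14,314 -14,179 -13,249 -13,271 -13,324 -12,252 -11,235 -11,214 -10,163 -9,230 -5,218 1,221 5,354 8,362 10,207 13,208 42,19 46,32 49,39 52,64 56,79
pivL -48,122 -44,116 -43,120 -42,122 -41,113 -41,118 -40,112 -40,118 -39,114 -34,114 -34,105 -33,114 -31,111 -31,103 -31,106 -28,101 -28,104 -26,102 -23,100 -21,100 -18,99 -18,95 -18,96 -17,101 -15,88 -15,93 -12,94 -12,86 -11,87 -10,93 -8,84 -8,81 -6,87 -5,85 -4,80 -3,79 -1,86 0,75 1,80 2,76 3,84 4,73 6,73 8,72 9,73 11,85 14,83 18,83
pivR -42,116 -40,114 -39,114 -39,111 -37,107 -35,113 -32,107 -32,106 -32,102 -30,105 -29,101 -28,102 -22,102 -21,98 -19,101 -19,96 -17,98 -14,96 -13,96 -12,93 -12,88 -11,85 -11,90 -10,83 -8,88 -5,82 -3,80 -2,88 0,78 1,75 1,83 1,78 1,67 2,72 5,73 6,69 6,74 6,79 6,71 14,71
REF
mid -76,68 -73,64 -72,71 -69,71 -49,81 -47,68 -46,72 -45,63 -45,74 -44,70 -44,79 -43,36 -42,73 -42,42 -41,71 -41,40 -40,44 -40,33 -40,24 -39,10 -39,16 -38,44 -37,32 -37,23 -36,24 -33,12 43,17 45,14 45,12 46,29 46,29 47,38 47,31 48,34 48,30 49,59 50,57 50,67 51,47 51,75 52,51 53,70 53,58 54,76
pivL -68,65 -64,72 -63,69 -60,70 -57,67 -56,72 -56,69 -50,72 -48,70 -46,70 -44,68 -40,70 -40,66 -34,70 -32,67 -30,68 -26,69 -22,71 -18,70 -15,71 -14,68 -9,71 -4,71 2,72 2,71 4,75 4,70 5,70 6,67
pivR -60,72 -60,68 -58,71 -53,71 -51,72 -46,72 -39,73 -39,72 -37,71 -36,71 -31,71 -28,72 -25,72 -23,68 -23,73 -20,70 -17,69 -13,72 -11,68 -8,72 -5,69 -5,71 0,71 1,60 1,70 1,65 2,68 2,72 2,74 3,67 3,71
```

The pail is flat again and matches the reference profile. The bail stands at about 45° and leans on the outer pad. I'll push it up the rest of the arc with the fingers loose, checking midway.

```bash
python3 -m crank '[{"x":0,"y":0.25,"z":-0.5,"turn":0},{"x":0,"y":0.25,"z":-0.35,"turn":0},{"x":0,"y":0.25,"z":-0.2,"turn":0},{"x":0,"y":0.25,"z":-0.2,"turn":0},{"x":0,"y":0.25,"z":-0.15,"turn":0}]' 18
python3 -m crank '[{"x":0,"y":0.25,"z":-0.15,"turn":0},{"x":0,"y":0.25,"z":-0.15,"turn":0},{"x":0,"y":0.25,"z":-0.1,"turn":0},{"x":0,"y":0,"z":0,"turn":0},{"x":0,"y":0,"z":0,"turn":0}]'
python3 - <<'E'
from h import *
snap('side','s9');profile('s9')
E
```

```text
time: 9.1
tool_pos: [0.5235, 0.3045, 0.1289]
tool_rot: [-0.0, -0.259, 0.966, 0.0]
contact_force: [0.2, -1.9, 0.7]
gripper_width: 0.181
grasp_force: 0.2
time: 9.6
tool_pos: [0.5201, 0.3107, 0.1329]
tool_rot: [-0.0, -0.259, 0.966, 0.0]
contact_force: [-0.0, 0.0, 1.0]
gripper_width: 0.18
grasp_force: 0.0
mid -80,203 -51,70 -49,65 -47,67 -45,47 -43,35 -42,32 -40,205 -38,170 -34,237 -17,153 -12,143 -10,164 -8,216 -6,228 -2,310 1,298 2,312 3,342 4,299 4,243 5,359 6,324 6,342 7,262 7,265 7,282 8,275 8,287 9,280 11,265 14,241 21,200 25,370 29,231 34,224 40,22 42,56 44,41 47,42 48,55 51,79
pivL -28,136 -27,127 -26,124 -25,133 -24,134 -23,129 -23,131 -22,120 -22,121 -22,109 -22,125 -22,113 -21,114 -21,127 -18,119 -18,121 -17,104 -16,113 -15,105 -15,110 -14,101 -14,94 -13,103 -12,95 -11,101 -10,101 -8,93 -8,89 -5,82 -5,87 -5,82 -4,89 -4,70 -4,76 -3,70 -3,86 -2,82 -1,82 0,78 0,81 0,71 1,76 1,66 3,72 3,69 8,79
pivR -30,128 -26,128 -24,125 -23,122 -21,119 -21,115 -20,131 -19,116 -17,114 -17,107 -15,112 -15,99 -15,104 -14,116 -14,104 -14,108 -13,113 -13,97 -13,93 -10,98 -10,94 -9,84 -8,92 -7,84 -7,93 -6,89 -5,91 -5,78 -5,82 -2,79 -1,76 -1,72 -1,77 0,73 0,70 2,71 2,70 2,68 3,67
```

The pail is flat, its pivots have not moved, and the bail is at about 67°. I'll finish the push just past upright.

```bash
python3 -m crank '[{"x":0,"y":0.4,"z":-0.15,"turn":0},{"x":0,"y":0.4,"z":-0.15,"turn":0},{"x":0,"y":0.4,"z":-0.1,"turn":0},{"x":0,"y":0.4,"z":-0.1,"turn":0},{"x":0,"y":0.4,"z":-0.05,"turn":0}]' 18
python3 -m crank '[{"x":0,"y":0.4,"z":0,"turn":0},{"x":0,"y":0.4,"z":0,"turn":0},{"x":0,"y":0.4,"z":0,"turn":0},{"x":0,"y":0.2,"z":0,"turn":0},{"x":0,"y":0.15,"z":0,"turn":0}]'
python3 -m crank '[{"x":0,"y":0,"z":0,"turn":0},{"x":0,"y":0,"z":0,"turn":0},{"x":0,"y":0,"z":0,"turn":0},{"x":0,"y":0,"z":0,"turn":0}]'
python3 - <<'E'
from h import *
snap('side','s10');profile('s10')
p,r,s=tool();print(pailframe(p))
E
```

```text
time: 10.15
tool_pos: [0.51, 0.3284, 0.1386]
tool_rot: [0.0, -0.259, 0.966, 0.0]
contact_force: [-0.1, 0.5, 0.4]
gripper_width: 0.18
grasp_force: 0.1
time: 10.65
tool_pos: [0.5022, 0.3415, 0.1383]
tool_rot: [-0.0, -0.259, 0.966, -0.0]
contact_force: [-0.7, 0.2, -0.3]
gripper_width: 0.179
grasp_force: 0.0
time: 11.05
tool_pos: [0.5024, 0.3413, 0.1384]
tool_rot: [0.0, -0.259, 0.966, 0.0]
contact_force: [-1.2, 0.4, 0.3]
gripper_width: 0.178
grasp_force: 0.0
mid -54,78 -49,66 -48,80 -45,50 -43,45 -41,49 -37,14 -4,185 0,207 16,156 22,141 24,231 26,179 28,306 34,316 36,356 37,359 38,253 39,333 40,347 40,352 41,361 41,265 41,331 42,253 43,296 43,21 43,303 44,346 44,270 45,45 46,235 47,254 48,80 49,47 52,81 57,241 62,385 64,381 66,232 69,229
pivL -6,81 0,70 0,69 0,81 0,87 0,92 1,83 1,79 2,75 2,80 2,85 2,67 2,102 2,126 2,105 2,135 2,130 2,111 2,118 2,97 3,77 3,107 3,102 3,110 3,124 3,90 3,80 4,69 4,142 4,120 4,138 4,115 4,95 5,134 5,117 5,133 6,125 6,130 11,81
pivR -4,61 -2,79 0,65 0,134 0,107 0,71 0,75 1,83 1,104 1,74 1,79 1,92 2,89 2,108 2,70 3,114 3,88 3,98 3,113 3,72 3,80 3,130 3,97 3,102 3,122 4,93 4,134 4,118 4,119 5,130 5,128 5,127 5,107 6,123 6,103
[  5.30869136  -0.34389984 138.42773122]
```

The bail stands at about 92° and has held there for more than 0.3 s with the pail on its spot. Now I lower the pads over the bar, grip firmly and lift a little.

```bash
python3 -m crank '[{"x":0,"y":0,"z":0.4,"turn":0},{"x":0,"y":-0.05,"z":0.4,"turn":0},{"x":0,"y":0,"z":0.2,"turn":0},{"x":0,"y":0,"z":0,"turn":0}]' 18
python3 -m crank '[{"x":0,"y":0,"z":0,"turn":0},{"x":0,"y":0,"z":0,"turn":0},{"x":0,"y":0,"z":0,"turn":0},{"x":0,"y":0,"z":0,"turn":0}]' 6
python3 -m crank '[{"x":0,"y":0,"z":-0.5,"turn":0},{"x":0,"y":0,"z":-0.5,"turn":0},{"x":0,"y":0,"z":-1,"turn":0},{"x":0,"y":0,"z":0,"turn":0},{"x":0,"y":0,"z":0,"turn":0}]'
python3 - <<'E'
from h import *
print(tool()[2]['joint_pos'].round(2))
snap('side','s11');profile('s11')
E
```

```text
time: 11.5
tool_pos: [0.5022, 0.3407, 0.1275]
tool_rot: [-0.001, -0.259, 0.966, -0.0]
contact_force: [-0.0, -0.4, 0.5]
gripper_width: 0.178
grasp_force: 0.0
time: 11.9
tool_pos: [0.5025, 0.3409, 0.1281]
tool_rot: [-0.0, -0.259, 0.966, -0.0]
contact_force: [0.1, -0.1, -3.2]
gripper_width: 0.077
grasp_force: 58.4
time: 12.4
tool_pos: [0.503, 0.3411, 0.1493]
tool_rot: [0.001, -0.259, 0.966, 0.0]
contact_force: [-0.7, -0.2, -3.2]
gripper_width: 0.082
grasp_force: 58.4
[ 0.47  0.07  1.73 -0.    1.34 -1.62]
mid -57,99 -49,80 -48,80 -46,79 -44,57 -42,61 -40,45 -30,218 0,238 13,173 17,164 21,228 22,159 25,242 31,252 35,323 36,360 37,357 38,360 39,254 39,361 40,32 40,28 41,353 41,32 41,23 42,33 42,346 42,55 43,303 43,48 44,74 45,83 46,315 47,79 48,255 49,210 51,85 56,220 61,244 64,230 68,244
pivL -5,102 0,133 0,102 0,87 0,99 0,112 1,99 1,88 2,92 2,139 2,123 2,105 2,102 2,111 2,110 3,107 3,123 3,95 3,153 4,99 5,152 5,120 5,117 5,121 5,146 5,158 6,130 6,129 6,135 7,151 7,134 7,138 7,146 7,164 7,155 7,151 7,78 8,143 8,161 9,101
pivR -1,93 0,90 0,98 0,88 0,102 0,92 1,120 1,91 1,125 2,120 2,108 2,101 3,114 3,125 3,106 3,98 3,90 4,88 4,157 4,114 4,131 4,130 5,119 5,112 5,155 5,151 6,144 6,143 6,119 6,135 6,137 7,149 7,148 7,140 8,141 8,153 8,157
```

The pail is hanging (about 3.2 N on the wrist), gripped at 58 N. I'll lift it clear, then turn. Yaw -17.4° keeps the last joint in range, so the turn is about +2.4 rad.

```bash
python3 -m crank '[{"x":0,"y":0,"z":-1.5,"turn":0},{"x":0,"y":0,"z":-2.5,"turn":0},{"x":0,"y":0,"z":-2.5,"turn":0},{"x":0,"y":0,"z":-2.5,"turn":0},{"x":0,"y":0,"z":-2,"turn":0}]' 6 >/dev/null
for i in 1 2 3 4; do python3 -m crank '[{"x":0,"y":0,"z":0,"turn":0.1},{"x":0,"y":0,"z":0,"turn":0.1},{"x":0,"y":0,"z":0,"turn":0.1},{"x":0,"y":0,"z":0,"turn":0.1},{"x":0,"y":0,"z":0,"turn":0.1}]' >/dev/null; done
python3 -m crank '[{"x":0,"y":0,"z":0,"turn":0.1},{"x":0,"y":0,"z":0,"turn":0.1},{"x":0,"y":0,"z":0,"turn":0.1},{"x":0,"y":0,"z":0,"turn":0.1},{"x":0,"y":0,"z":0,"turn":0}]'
python3 - <<'E'
from h import *
p,r,s=tool();print(p,r.as_matrix().round(3),s['joint_pos'].round(2)); print(intool(np.array([.391,-.218,.27])))
print(atz('t0',330,238,.098),atz('t0',264,240,.09),atz('t0',294,232,.05))
E
```

```text
time: 15.45
tool_pos: [0.5026, 0.3409, 0.2592]
tool_rot: [0.0, 0.806, 0.592, 0.0]
contact_force: [0.2, -0.5, -3.6]
gripper_width: 0.078
grasp_force: 58.6
[0.50261385 0.3409187  0.25920578] [[ 0.3    0.954  0.   ]
 [ 0.954 -0.3    0.   ]
 [ 0.     0.    -1.   ]] [ 0.47 -0.    1.62 -0.    1.52  0.78]
[-56.66497023   6.12633409  -1.0917951 ]
[ 0.4060544  -0.09801812  0.098     ] [0.39807443 0.10372132 0.09      ] [0.42418145 0.00761943 0.05      ]
```

```bash
python3 -m crank '[{"x":-1,"y":0.1,"z":0,"turn":0},{"x":-2,"y":0.2,"z":0,"turn":0},{"x":-2.5,"y":0.28,"z":0,"turn":0},{"x":-2.5,"y":0.28,"z":0,"turn":0},{"x":-2.5,"y":0.28,"z":0,"turn":0}]' 6 >/dev/null
for i in 1 2 3; do python3 -m crank '[{"x":-2.5,"y":0.28,"z":0,"turn":0},{"x":-2.5,"y":0.28,"z":0,"turn":0},{"x":-2.5,"y":0.28,"z":0,"turn":0},{"x":-2.5,"y":0.28,"z":0,"turn":0},{"x":-2.5,"y":0.28,"z":0,"turn":0}]' >/dev/null; done
python3 -m crank '[{"x":-2.5,"y":0.2,"z":0,"turn":0},{"x":-2.5,"y":0.2,"z":0,"turn":0},{"x":-2,"y":0.2,"z":0,"turn":0},{"x":-1.2,"y":0.1,"z":0,"turn":0},{"x":0,"y":0,"z":0,"turn":0}]'
python3 - <<'E'
from h import *
np.set_printoptions(precision=4,suppress=True)
p,r,s=tool();print(p,s['joint_pos'].round(2))
snap('wrist','w12'); snap('top','t12')
a=np.radians(-17.4); X=np.array([np.cos(a),np.sin(a)]);Y=np.array([-np.sin(a),np.cos(a)]); O=np.array([.596,-.2825])
for f,vs,us in(('w12',(0,384),(0,512)),('t12',(140,235),(340,425))):
    P=cloud(f,vs,us).reshape(-1,3); q=(P[:,:2]-O); S=np.stack([q@X,q@Y,P[:,2]],1)*1000
    S=S[(abs(S[:,1])<45)&(S[:,0]>-160)&(S[:,0]<20)&(S[:,2]>165)&(S[:,2]<260)]
    print(f,len(S))
    for x0 in range(-155,-25,10):
        for lo,hi in((-45,0),(0,45)):
            Q=S[(S[:,0]>=x0)&(S[:,0]<x0+10)&(S[:,1]>lo)&(S[:,1]<hi)]
            if len(Q)>3: print(x0,'y pct',np.percentile(Q[:,1],[3,50,97]).round(1),'z',np.percentile(Q[:,2],[50,80,95]).round(1),len(Q))
    T=S[S[:,2]>236]; print('post',T.mean(0) if len(T) else None,len(T))
E
```

```text
time: 17.95
tool_pos: [0.3908, -0.2143, 0.2586]
tool_rot: [0.0, 0.807, 0.591, -0.0]
contact_force: [0.6, -0.2, -2.7]
gripper_width: 0.079
grasp_force: 58.5
[ 0.3908 -0.2143  0.2586] [-0.67 -0.41  1.98 -0.    1.58 -0.36]
w12 5974
-155 y pct [-25.3 -22.2 -20.1] z [188.6 193.  194.1] 62
-155 y pct [30.2 33.1 35.6] z [188.5 193.  194.2] 73
-145 y pct [-25.4 -20.7 -19.6] z [187.3 192.8 194.2] 144
-145 y pct [30.3 34.9 36. ] z [188.5 193.8 194.6] 126
-135 y pct [-25.1 -20.6 -19.7] z [186.8 188.3 189.1] 137
-135 y pct [30.4 34.4 36.1] z [187.7 188.7 189.1] 127
-125 y pct [-25.2 -20.8 -19.8] z [187.  188.1 188.7] 131
-125 y pct [30.5 33.9 35.7] z [187.7 188.3 189. ] 111
-115 y pct [-25.3 -21.2 -19.8] z [188.6 211.5 215.7] 207
-115 y pct [30.6 33.9 35.7] z [188.9 212.8 215.8] 197
-105 y pct [-25.4 -20.8 -19.8] z [206.6 215.  216.2] 234
-105 y pct [29.7 34.  35.9] z [210.5 215.8 216.4] 206
-95 y pct [-25.6 -21.1 -19.9] z [199.5 214.7 216.5] 296
-95 y pct [30.3 34.2 35.9] z [204.9 215.4 216.5] 239
-85 y pct [-25.2 -20.6 -19.8] z [203.2 215.4 216.6] 263
-85 y pct [30.5 35.3 35.8] z [210.1 216.2 
[... 1309 characters left out ...]
204.9 218.4 220.1] 22
-85 y pct [-28.8 -23.7 -21.8] z [207.1 217.6 219.3] 23
-85 y pct [28.1 32.7 33.8] z [215.3 218.2 219.3] 21
-75 y pct [-27.1 -23.8 -22.7] z [195.7 199.1 217.1] 17
-75 y pct [28.8 31.9 33.4] z [195.6 197.9 206.6] 13
-65 y pct [-27.3 -23.9 -22.7] z [194.4 197.9 200.4] 13
-65 y pct [28.5 32.4 33.7] z [192.6 197.8 199.1] 13
-55 y pct [-28.3 -23.9 -22.3] z [193.9 197.4 199.2] 13
-55 y pct [28.3 32.2 33.7] z [196.  197.5 199.2] 13
-45 y pct [-28.8 -23.6 -22.2] z [193.6 197.6 199.6] 17
-45 y pct [28.6 32.5 34.3] z [195.  198.2 199.9] 14
-35 y pct [-27.8 -23.7 -22.6] z [194.1 197.9 200.3] 14
-35 y pct [28.1 31.9 34. ] z [197.2 198.8 199.8] 12
post [ -1.9452   3.3717 245.8686] 37
```

The wrist and top clouds agree: ledge top about 189 mm, nose about 194, keeper top about 216. The prongs sit 3 to 5 mm further to the stand's +y than I assumed. Next I get the x offset from the keeper edges.

Run:
```python
from h import *
a=np.radians(-17.4); X=np.array([np.cos(a),np.sin(a)]);Y=np.array([-np.sin(a),np.cos(a)]); O=np.array([.596,-.2825])
for f,vs,us in(('w12',(0,384),(0,512)),('t12',(140,235),(340,425))):
    P=cloud(f,vs,us).reshape(-1,3); q=(P[:,:2]-O); S=np.stack([q@X,q@Y,P[:,2]],1)*1000
    for lo,hi in((-32,-18),(26,38)):
        Q=S[(S[:,1]>lo)&(S[:,1]<hi)]
        k=Q[(Q[:,2]>210)&(Q[:,2]<222)&(Q[:,0]<-50)&(Q[:,0]>-130)][:,0]; n=Q[(Q[:,2]>191)&(Q[:,2]<199)&(Q[:,0]<-130)&(Q[:,0]>-160)][:,0]
        print(f,lo,'keeper',np.percentile(k,[1,4,96,99]).round(1),'nose',np.percentile(n,[2,98]).round(1))
p,r,s=tool();q=p[:2]-O;print('tool in stand',q@X*1000,q@Y*1000,p[2])
# bar ends seen by the wrist: points near tool height, at tool y~0
C=cloud('w12',(0,384),(0,512)).reshape(-1,3); L=r.inv().apply(C-p)*1000
b=L[(abs(L[:,1])<12)&(L[:,2]>-35)&(L[:,2]<0)&(abs(L[:,0])>13)&(abs(L[:,0])<48)]
for x0 in range(-48,48,8):
    B=b[(b[:,0]>=x0)&(b[:,0]<x0+8)]
    if len(B)>5: print(x0,len(B),np.median(B[:,1]).round(1),np.percentile(B[:,2],[5,50,95]).round(1))
```

```text
w12 -32 keeper [-108.4 -107.8  -74.9  -73.6] nose [-146.7 -141.7]
w12 26 keeper [-108.5 -107.9  -75.1  -74. ] nose [-146.7 -141.1]
t12 -32 keeper [-109.3 -108.1  -75.4  -74.6] nose [-146.3 -131.6]
t12 26 keeper [-108.8 -107.4  -75.4  -74.7] nose [-146.6 -134.9]
tool in stand -216.11237679558104 5.275670992622354 0.2584368790042979
-40 167 0.1 [-21.5 -20.4 -18. ]
-32 187 0.1 [-21.7 -20.4 -18.4]
-24 180 0.2 [-21.6 -20.7 -19.1]
-16 64 0.2 [-21.6 -20.9 -19.2]
8 106 0.2 [-21.6 -20.3 -17.6]
16 312 0.2 [-21.8 -20.4 -18.1]
24 335 0.2 [-21.6 -20.4 -18.2]
32 351 0.6 [-21.7 -20.4 -18.1]
40 379 0.6 [-21.6 -20.1 -17.8]
```

Offsets are small: x is right, and the fork's middle is at about y = +4 against the tool's +5.3. The bar's centre is 17 mm above the TCP. I'll lower to TCP z of about 0.191, then move forward over the noses.

```bash
python3 -m crank '[{"x":-0.1,"y":0,"z":1,"turn":0},{"x":0,"y":0,"z":2,"turn":0},{"x":0,"y":0,"z":2,"turn":0},{"x":0,"y":0,"z":1.7,"turn":0},{"x":0,"y":0,"z":0,"turn":0}]' 6
for i in 1 2; do python3 -m crank '[{"x":0,"y":0.6,"z":0,"turn":0},{"x":0,"y":0.9,"z":0,"turn":0},{"x":0,"y":1,"z":0,"turn":0},{"x":0,"y":1,"z":0,"turn":0},{"x":0,"y":1,"z":0,"turn":0}]'; done
python3 -m crank '[{"x":0,"y":0,"z":0,"turn":0},{"x":0,"y":0,"z":0,"turn":0},{"x":0,"y":0,"z":0,"turn":0},{"x":0,"y":0,"z":0,"turn":0},{"x":0,"y":0,"z":0,"turn":0}]'
python3 - <<'E'
from h import *
a=np.radians(-17.4); X=np.array([np.cos(a),np.sin(a)]);Y=np.array([-np.sin(a),np.cos(a)]); O=np.array([.596,-.2825])
p,r,s=tool();q=p[:2]-O;print('tool in stand',q@X*1000,q@Y*1000,p[2],s['contact_force'])
E
```

```text
time: 18.55
tool_pos: [0.3896, -0.2121, 0.1875]
tool_rot: [-0.003, 0.806, 0.592, -0.001]
contact_force: [0.0, 0.5, -3.7]
gripper_width: 0.074
grasp_force: 58.6
time: 19.05
tool_pos: [0.4354, -0.2283, 0.1919]
tool_rot: [0.0, 0.806, 0.592, 0.0]
contact_force: [0.1, 0.7, -3.1]
gripper_width: 0.079
grasp_force: 58.6
time: 19.55
tool_pos: [0.4778, -0.2415, 0.1914]
tool_rot: [0.0, 0.806, 0.591, 0.0]
contact_force: [-0.3, -0.2, -3.4]
gripper_width: 0.079
grasp_force: 58.6
time: 20.05
tool_pos: [0.4768, -0.2412, 0.1914]
tool_rot: [-0.0, 0.806, 0.591, -0.0]
contact_force: [0.1, -0.2, -3.9]
gripper_width: 0.08
grasp_force: 58.7
tool in stand -126.14738180092655 3.7717574379031538 0.19140797672539667 [ 0.12419037 -0.16538202 -3.85159879]
```

Bar is over the ledges at x = -126. I'll descend, soften the grip so the bar would slip rather than press, and feel for contact.

```bash
python3 -m crank '[{"x":0,"y":0,"z":0.4,"turn":0},{"x":0,"y":0,"z":0.4,"turn":0},{"x":0,"y":0,"z":0.1,"turn":0},{"x":0,"y":0,"z":0,"turn":0}]' 6
python3 -m crank '[{"x":0,"y":0,"z":0,"turn":0},{"x":0,"y":0,"z":0,"turn":0},{"x":0,"y":0,"z":0,"turn":0},{"x":0,"y":0,"z":0,"turn":0}]' 9.7
for i in 1 2 3; do python3 -m crank '[{"x":0,"y":0,"z":0.05,"turn":0},{"x":0,"y":0,"z":0.05,"turn":0},{"x":0,"y":0,"z":0,"turn":0}]' | egrep 'pos|contact|grasp'; done
```

```text
time: 20.45
tool_pos: [0.4767, -0.2411, 0.1818]
tool_rot: [-0.0, 0.806, 0.591, -0.0]
contact_force: [0.1, 0.4, -3.3]
gripper_width: 0.075
grasp_force: 58.7
time: 20.85
tool_pos: [0.4771, -0.2413, 0.1826]
tool_rot: [0.0, 0.806, 0.591, 0.0]
contact_force: [-0.6, -0.2, -3.6]
gripper_width: 0.097
grasp_force: 12.9
tool_pos: [0.4769, -0.2412, 0.1812]
contact_force: [0.3, 0.3, -3.9]
grasp_force: 12.9
tool_pos: [0.4769, -0.2412, 0.1802]
contact_force: [-0.4, 0.3, -3.8]
grasp_force: 12.9
tool_pos: [0.4769, -0.2412, 0.1793]
contact_force: [-0.5, 0.6, -2.5]
grasp_force: 12.9
```

```bash
python3 -m crank '[{"x":0,"y":0,"z":0,"turn":0},{"x":0,"y":0,"z":0,"turn":0}]' 10.1 | egrep 'pos|contact|grasp'
for i in 1 2 3 4; do python3 -m crank '[{"x":0,"y":0,"z":0.05,"turn":0},{"x":0,"y":0,"z":0,"turn":0}]' | egrep 'pos|contact|grasp'; done
```

```text
tool_pos: [0.477, -0.2413, 0.1794]
contact_force: [-0.2, 0.7, -3.8]
grasp_force: 5.7
tool_pos: [0.477, -0.2413, 0.1788]
contact_force: [0.1, 0.0, -3.6]
grasp_force: 5.7
tool_pos: [0.4769, -0.2412, 0.1783]
contact_force: [0.6, 0.3, -3.1]
grasp_force: 5.7
tool_pos: [0.477, -0.2412, 0.1778]
contact_force: [0.5, 0.3, -2.8]
grasp_force: 5.7
tool_pos: [0.477, -0.2412, 0.1773]
contact_force: [0.5, -0.8, -2.9]
grasp_force: 5.7
```

```bash
for i in 1 2 3 4; do python3 -m crank '[{"x":0,"y":0,"z":0.05,"turn":0},{"x":0,"y":0,"z":0,"turn":0}]' | egrep 'pos|contact|grasp'; done
```

```text
tool_pos: [0.477, -0.2412, 0.1768]
contact_force: [0.2, -0.4, -2.5]
grasp_force: 5.7
tool_pos: [0.477, -0.2412, 0.1763]
contact_force: [-0.0, -0.1, -3.0]
grasp_force: 5.7
tool_pos: [0.477, -0.2413, 0.1761]
contact_force: [-0.2, 0.7, -3.1]
grasp_force: 5.7
tool_pos: [0.4771, -0.2413, 0.176]
contact_force: [-2.1, 1.0, 0.2]
grasp_force: 5.9
```

Contact is at TCP z of about 0.176: the reading stalls and the stand takes the weight, so the ledge is near 188.7 mm. I'll ease off 1 mm and slide back 30 mm under the keepers.

```bash
python3 -m crank '[{"x":0,"y":0,"z":-0.1,"turn":0},{"x":0,"y":0,"z":0,"turn":0},{"x":0,"y":0.2,"z":0,"turn":0},{"x":0,"y":0.2,"z":0,"turn":0},{"x":0,"y":0.2,"z":0,"turn":0}]'| egrep 'pos|contact|grasp'
for i in 1 2 ; do python3 -m crank '[{"x":0,"y":0.2,"z":0,"turn":0},{"x":0,"y":0.2,"z":0,"turn":0},{"x":0,"y":0.2,"z":0,"turn":0},{"x":0,"y":0.2,"z":0,"turn":0},{"x":0,"y":0.2,"z":0,"turn":0}]'| egrep 'pos|contact|grasp'; done
python3 - <<'E'
from h import *
a=np.radians(-17.4); X=np.array([np.cos(a),np.sin(a)]);Y=np.array([-np.sin(a),np.cos(a)]); O=np.array([.596,-.2825])
p,r,s=tool();q=p[:2]-O;print('tool in stand',q@X*1000,q@Y*1000,p[2],s['contact_force'])
E
```

```text
tool_pos: [0.4829, -0.2431, 0.1762]
contact_force: [-1.6, 1.1, -2.6]
grasp_force: 5.7
tool_pos: [0.4924, -0.2461, 0.1763]
contact_force: [-0.2, 0.3, -4.0]
grasp_force: 5.7
tool_pos: [0.502, -0.2491, 0.1764]
contact_force: [0.2, -0.2, -2.8]
grasp_force: 5.7
tool in stand -99.72073825568091 3.749724954269062 0.17640239336620528 [ 0.19668676 -0.21152976 -2.81128641]
```

```bash
python3 -m crank '[{"x":0,"y":0.2,"z":0,"turn":0},{"x":0,"y":0.15,"z":0,"turn":0},{"x":0,"y":0.1,"z":0,"turn":0},{"x":0,"y":0,"z":0,"turn":0},{"x":0,"y":0,"z":0,"turn":0}]'| egrep 'pos|contact|grasp'
for i in 1 2 3 4; do python3 -m crank '[{"x":0,"y":0,"z":0.05,"turn":0},{"x":0,"y":0,"z":0.05,"turn":0},{"x":0,"y":0,"z":0,"turn":0}]' | egrep 'pos|contact|grasp'; done
```

```text
tool_pos: [0.5061, -0.2504, 0.1764]
contact_force: [-0.5, 0.1, -4.3]
grasp_force: 5.7
tool_pos: [0.506, -0.2504, 0.1753]
contact_force: [0.2, -1.1, -4.0]
grasp_force: 5.7
tool_pos: [0.506, -0.2504, 0.1743]
contact_force: [0.5, 0.3, -4.1]
grasp_force: 5.7
tool_pos: [0.5061, -0.2504, 0.1733]
contact_force: [0.7, -0.1, -3.6]
grasp_force: 5.7
tool_pos: [0.5061, -0.2504, 0.1723]
contact_force: [-0.8, -0.7, -3.2]
grasp_force: 5.7
```

Bar is dropping into the notches: it is already 4 mm below the slide height, with no side load. I'll continue until contact.

```bash
for i in 1 2 3 4; do python3 -m crank '[{"x":0,"y":0,"z":0.05,"turn":0},{"x":0,"y":0,"z":0,"turn":0}]' | egrep 'pos|contact|grasp'; done
```

```text
tool_pos: [0.506, -0.2504, 0.1718]
contact_force: [0.9, -0.4, -3.8]
grasp_force: 5.7
tool_pos: [0.506, -0.2504, 0.1713]
contact_force: [0.1, -0.0, -3.4]
grasp_force: 5.7
tool_pos: [0.5061, -0.2504, 0.1712]
contact_force: [-0.2, 0.5, -2.5]
grasp_force: 5.7
tool_pos: [0.5062, -0.2505, 0.171]
contact_force: [-1.9, 1.2, 0.6]
grasp_force: 5.9
```

The bar is home: contact at 0.1711 m, 5 mm below the ledge contact. I'll relax slightly, open gently and withdraw straight up.

```bash
python3 -m crank '[{"x":0,"y":0,"z":-0.05,"turn":0},{"x":0,"y":0,"z":0,"turn":0},{"x":0,"y":0,"z":0,"turn":0}]' 12 | egrep 'pos|contact|grasp'
python3 -m crank '[{"x":0,"y":0,"z":0,"turn":0},{"x":0,"y":0,"z":0,"turn":0},{"x":0,"y":0,"z":0,"turn":0}]' 18 | egrep 'pos|contact|grasp'
python3 -m crank '[{"x":0,"y":0,"z":0,"turn":0},{"x":0,"y":0,"z":0,"turn":0},{"x":0,"y":0,"z":0,"turn":0},{"x":0,"y":0,"z":0,"turn":0}]' 30 | egrep 'pos|contact|grasp'
python3 -m crank '[{"x":0,"y":0,"z":-0.5,"turn":0},{"x":0,"y":0,"z":-0.5,"turn":0},{"x":0,"y":0,"z":-1,"turn":0},{"x":0,"y":0,"z":-1,"turn":0},{"x":0,"y":0,"z":-1,"turn":0}]' | egrep 'pos|contact|grasp'
python3 -m crank '[{"x":0,"y":0,"z":-2,"turn":0},{"x":0,"y":0,"z":-2,"turn":0},{"x":0,"y":0,"z":-2,"turn":0},{"x":0,"y":0,"z":-2,"turn":0},{"x":0,"y":0,"z":0,"turn":0}]' | egrep 'pos|contact|grasp'
python3 - <<'E'
from h import *
snap('wrist','w20'); p,r,s=tool()
a=np.radians(-17.4); X=np.array([np.cos(a),np.sin(a)]);Y=np.array([-np.sin(a),np.cos(a)]); O=np.array([.596,-.2825])
P=cloud('w20',(0,384),(0,512)).reshape(-1,3); q=P[:,:2]-O; S=np.stack([q@X,q@Y,P[:,2]],1)*1000
def show(n,Q,c,lo,hi,st):
    for x0 in range(lo,hi,st):
        B=Q[(Q[:,c]>=x0)&(Q[:,c]<x0+st)]
        if len(B)>5: print(n,x0,len(B),np.percentile(B,[5,50,95],axis=0).round(0).tolist())
show('bar',S[(S[:,0]>-118)&(S[:,0]<-80)&(S[:,2]>170)&(S[:,2]<206)],1,-44,52,8)
show('rim',S[(S[:,2]>95)&(S[:,2]<150)&(abs(S[:,1]-4)<70)&(abs(S[:,0]+95)<70)],0,-160,-20,12)
E
```

```text
tool_pos: [0.5063, -0.2506, 0.1712]
contact_force: [0.1, -0.5, -0.3]
grasp_force: 0.1
tool_pos: [0.5061, -0.2504, 0.1709]
contact_force: [0.8, -0.3, -0.6]
grasp_force: 0.0
tool_pos: [0.5061, -0.2504, 0.1709]
contact_force: [-0.1, -0.4, 0.2]
grasp_force: 0.0
tool_pos: [0.5064, -0.2506, 0.2124]
contact_force: [0.2, 0.0, 0.3]
grasp_force: 0.0
tool_pos: [0.5075, -0.2513, 0.2957]
contact_force: [0.8, -0.7, 0.5]
grasp_force: 0.0
bar -44 18 [[-99.0, -44.0, 183.0], [-96.0, -42.0, 184.0], [-94.0, -39.0, 188.0]]
bar -28 464 [[-116.0, -26.0, 176.0], [-98.0, -22.0, 186.0], [-82.0, -21.0, 205.0]]
bar -20 84 [[-100.0, -20.0, 187.0], [-96.0, -16.0, 189.0], [-92.0, -13.0, 191.0]]
bar -12 85 [[-100.0, -12.0, 187.0], [-96.0, -8.0, 189.0], [-92.0, -5.0, 191.0]]
bar -4 87 [[-100.0, -3.0, 187.0], [-97.0, -0.0, 189.0], [-92.0, 3.0, 190.0]]
bar 4 88 [[-100.0, 5.0, 187.0], [-96.0, 8.0, 189.0], [-92.0, 12.0, 191.0]]
bar 12 92 [[-100.0, 12.0, 187.0], [-96.0, 16.0, 189.0], [-92.0, 19.0, 191.0]]
bar 20 39 [[-100.0, 20.0, 187.0], [-96.0, 22.0, 189.0], [-92.0, 23.0, 191.0]]
bar 28 317 [[-117.0, 30.0, 179.0], [-10
[... 313 characters left out ...]
.0], [-143.0, -5.0, 111.0], [-137.0, 40.0, 119.0]]
rim -136 281 [[-136.0, -36.0, 98.0], [-130.0, -27.0, 114.0], [-125.0, 52.0, 119.0]]
rim -124 219 [[-123.0, -41.0, 97.0], [-118.0, -36.0, 114.0], [-113.0, 57.0, 120.0]]
rim -112 176 [[-111.0, -42.0, 97.0], [-106.0, 54.0, 115.0], [-101.0, 65.0, 121.0]]
rim -100 78 [[-99.0, -42.0, 100.0], [-90.0, 58.0, 117.0], [-88.0, 71.0, 135.0]]
rim -88 195 [[-87.0, -41.0, 98.0], [-82.0, -37.0, 116.0], [-77.0, 58.0, 122.0]]
rim -76 251 [[-76.0, -37.0, 98.0], [-70.0, -29.0, 119.0], [-65.0, 52.0, 123.0]]
rim -64 373 [[-63.0, -26.0, 97.0], [-57.0, -10.0, 118.0], [-52.0, 41.0, 123.0]]
rim -52 166 [[-52.0, -11.0, 107.0], [-50.0, 4.0, 122.0], [-46.0, 14.0, 124.0]]
```

Bar is square in both notches at x = -96, with its top at 191 mm. The rim is level to within about 3° and centred. I'll let it settle briefly and hand in.

```bash
for i in 1 2 3 4; do python3 -m crank '[{"x":0,"y":0,"z":0,"turn":0},{"x":0,"y":0,"z":0,"turn":0},{"x":0,"y":0,"z":0,"turn":0},{"x":0,"y":0,"z":0,"turn":0},{"x":0,"y":0,"z":0,"turn":0}]' | grep time; done
python3 -c "
from plant import manip
print(manip.job_done())"
```

```text
time: 30.1
time: 30.6
time: 31.1
time: 31.6
the job is handed in; nothing more can be done
None
```

The pail hangs at rest with its bar in both notches and the robot clear, and I handed the job in at about 32 s; but my first try at raising the handle tipped it by about 0.7 rad, right at the fail limit, and the hand-in returned no verdict.

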